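# Stand two leaning flasks back up in their cork rings

## Robot

A 6-joint arm with a two-finger parallel gripper is mounted at the origin on the work surface. World frame = base frame: x ahead of the robot, y to its left, z up, the work surface at z = 0. Lengths are in m, angles in degrees, forces in N, time in s.
With the tool pointing down it reaches from about 0.3 to 0.75 m from the base axis. Payload 8.5 kg.
Tool frame: the origin (TCP) lies midway between the tips of the shut fingers; the grasp point (between the pads) lies 19 mm behind it; z points along the fingers, y is the line along which they close (so a half turn about z gives the same grasp; the last joint's range is limited). The gripper opens to 85 mm and grips with 20 to 120 N. Pads are 22 mm wide; open, the fingers measure 114 mm over their backs; the gripper's body (76 mm by 85 mm) begins 54 mm behind the grasp point. The pads swing forward as they close: fully open they stand 13 mm farther back than shut.
Start: joints at [55.56, 21.807, 74.336, -0, 83.858, -12.336], TCP at [0.207, 0.51, 0.231] pointing down, gripper open.
Joint ranges: [-178.18, 178.18], [-50.72, 133.34], [12.68, 142.11], [-81.47, 261.47], [9.98, 163.14], [-165.26, 165.26]. Speed limits (degrees/s): [136.94, 136.94, 180, 180, 180, 180].

## Interface

Orientations are given as a 3x3 rotation matrix whose columns are the frame's x, y, z axes.
In Python, from rig import env gives the robot as it stands. The module is installed in compiled form; this text tells all that it offers.
- The arm moves only by the tool jog_arm, never from a script. Its argument "targets" is a list of rows, each a list of 6 numbers: the shift along the tool's x, y, z in cm, then the turn, a rotation vector about the tool's x, y, z in degrees. A call has 1 to 8 rows; each row is the pose to reach, as a shift and turn from the pose commanded when the call began, along the tool's axes at that moment; what a row does not reach only later rows make up. A row lasts 1/12 s, in which the tool goes at most 41.7 mm and 7.16 degrees, less where a joint would pass 70% of its speed; a pose out of reach is approached as far as the arm can. A call with a gripper value outside its range is refused whole. "hand" is the opening, from 0 (shut) to 1 (fully open), set as the call begins (left out, the last holds). The fingers move at their own pace and stop on an object; "newtons" is the grip in N (left out, the last holds). Time passes only in rows, so rows that repeat a pose let the fingers close. It gives the time, the measured TCP pose, the force, the opening and the grip force at its end, in the units of the state.
- env.observe(): the state, without advancing time (a new reading comes with each control period).
- env.get_image(name): name is "side" or "top" or "wrist"; returns a dict with "frame" (400x640x3 uint8, red, green, blue), "depth" (400x640 float32, m along the optical axis (not along the pixel's ray), 0 where there is no reading), "fovy" (degrees; the focal length in pixels is half the picture's height over the tangent of half this angle, whatever the lens; pixels are square), "cx", "cy" (the principal point, pixels), "k1" (the pictures are not rectified: a ray, as slopes to the right and down, at radius r is drawn at 1 + k1 r^2 times it, then the intrinsics apply), "cam_to_world" (4x4, takes a point from camera to world coordinates). Camera axes: x right, y down, z forward; pixel columns grow to the right and rows downward; lengths in m; the calibration is good to about 2 mm. A picture is of the moment at which its call begins.
- env.close_job(): hands the job in; it is judged then, once.
Trained networks look in the newest picture that a camera, given by its name, has taken for a name from the list of things; names that differ only in an ending like _2 or _b are one class to them, and where a whole thing is asked for, a point or a joint stands for the part that bears it (a point fixed in the world has none). Each returns a list of dicts, best first, with "score" (0 to 1); they miss things now and then, are a little off and sometimes report something else, mostly with a low value. They report only what shows in the picture. A call takes as long as a camera call.
- env.regions_of(camera, target): "pixels" (400x640 bool, what is visible of it) and "point" ([row, column] in pixels, amid what is visible of it).
The state is a dict: "time_s": time; "q": joint angles; "qvel": joint speeds; "joint_efforts": joint torques, N m; "position": TCP position; "tool_rot": TCP orientation; "ft_force": force on the tool from outside, world axes, zero at the start; "wrist_torque": the same for the moment, N m; "grip_width": finger opening in m; "gripper_force": force on a finger pad.
Only numpy, scipy, OpenCV 4.12 (cv2) and the standard library are available. Lean on these libraries where they do the work, as an engineer would, in place of code of your own. Each camera call takes 0.05 s, during which the arm holds its last target. There are 200 camera calls.

## Task

Two of the three round-bottom flasks, the large one and the middle-sized one, have slumped over in their cork rings. Push each of them gently on its neck with your fingertips until its neck stands straight up, and leave it seated in its own ring about where the ring is now. Only push: do not pinch or lift a flask, and leave the smallest flask, which is already upright, and everything else on the bench where it is.

Things in the scene. Friction and masses are not known exactly. Their poses are not given: they have to be found in the camera images.
- flask_large: Loose empty round-bottom glass flask, about 240 g: bulb 105 mm in diameter, resting in ring_large with its centre 68 mm above the bench; straight neck 34 mm in diameter, its open top 117.5 mm from the bulb centre. Origin: bulb centre; z: out along the neck. Start: neck leaning 40 degrees from upright, top 158 mm above the bench, any direction within 70 degrees of straight away from the robot (+x).
- flask_medium: Loose empty round-bottom glass flask, about 150 g: bulb 85 mm in diameter, resting in ring_medium with its centre 60 mm above the bench; straight neck 32 mm in diameter, its open top 100 mm from the bulb centre. Origin: bulb centre; z: out along the neck. Start: neck leaning 46 degrees from upright, top 130 mm above the bench, any direction within 70 degrees of straight towards the robot (-x).
- ring_large: Loose cork ring, flat on the bench, 128 mm outside and 72 mm inside diameter, 30 mm high, 90 g. Origin: centre of its underside; z up. A light push (under 2 N) near the top of the neck turns the flask in this ring about its bulb centre, the top moving on an arc that rises as it comes upright; friction keeps it at whatever tilt it is left.
- ring_medium: Loose cork ring, flat on the bench, 108 mm outside and 60 mm inside diameter, 30 mm high, 70 g. Origin: centre of its underside; z up. A light push (under 2 N) near the top of the neck turns the flask in this ring about its bulb centre, the top moving on an arc that rises as it comes upright; friction keeps it at whatever tilt it is left.
- flask_third: Loose empty round-bottom glass flask, 90 g: bulb 64 mm in diameter, resting in ring_third with its centre 53 mm above the bench; straight neck 25 mm in diameter, its open top 82 mm from the bulb centre. Origin: bulb centre; z: out along the neck. It already stands upright (135 mm tall in all) and is to be left alone.
- ring_third: Loose cork ring, flat on the bench, 88 mm outside and 44 mm inside diameter, 30 mm high, 50 g. Origin: centre of its underside; z up. Leave alone.
- vial_a: Upright glass vial with a black screw cap, 27 mm in diameter, 60 mm high, bystander. Origin: centre of its underside.
- vial_b: A second vial like vial_a, bystander. Origin: centre of its underside.
- beaker: Upright glass beaker, 70 mm in diameter, 95 mm high, bystander. Origin: centre of its underside.
- wash_bottle: Upright white wash bottle with blue cap and bent spout, 66 mm in diameter, 190 mm high, bystander. Origin: centre of its underside.
- dish: Closed flat round dish with a white lid, 94 mm in diameter, 17 mm high, bystander. Origin: centre of its underside.
- spatula: Thin steel lab spatula lying flat, 185 mm long along its x axis, 4 mm thick, bystander. Origin: middle of its underside.

How it is judged:
By the outcome, as a careful person would: the job done as asked, in the order asked, and still so for the second after the job is handed in, with the robot touching nothing.
It also fails if it takes over 58 s, if anything falls off the work surface, if the arm or the gripper's body presses on something with over 40 N, if the wrist force passes 120 N, or if a joint passes its speed limit or range.

## Working session

There is one attempt and no reset: what is moved stays moved. The work goes in short steps, Python scripts to look and compute and a tool call to move; the robot and the scene stay as the last step left them, time stands still between calls to the robot, and variables do not carry over. Pictures are saved under pics/ and viewed, at most 10 in all, crops included, and the job is handed in when it is done.

Besides the shell and the picture viewer there is one more tool, called after ">>>" as name(argument=value, ...), one argument or row to a line, values as JSON. jog_arm: Moves the arm, as the interface text tells. Its arguments: {"type":"object","properties":{"targets":{"type":"array","items":{"type":"array","items":{"type":"number"}}},"hand":{"type":"number"},"newtons":{"type":"number"}},"required":["targets"]}

```bash
mkdir -p pics; cat > h.py <<'E'
import numpy as np, cv2
from rig import env
def cam(n):
    im=env.get_image(n); f=200/np.tan(np.radians(im['fovy'])/2); im['f']=f; return im
def cloud(im):
    h,w=im['depth'].shape
    K=np.array([[im['f'],0,im['cx']],[0,im['f'],im['cy']],[0,0,1.]])
    v,u=np.mgrid[:h,:w]
    p=np.stack([u,v],-1).reshape(-1,1,2).astype(float)
    s=cv2.undistortPoints(p,K,np.array([im['k1'],0,0,0.])).reshape(h,w,2)
    d=im['depth'][...,None]
    P=np.concatenate([s*d,d],-1)
    T=im['cam_to_world']; return P@T[:3,:3].T+T[:3,3]
E
python3 - <<'E'
from h import *
o=env.observe(); print(o['time_s'],o['position'],o['tool_rot'])
for n in('top','side'):
    im=cam(n); cv2.imwrite(f'pics/{n}0.png',im['frame'][...,::-1]); P=cloud(im)
    print(n,im['cam_to_world'][:3,3].round(2))
    for t in('flask_large','flask_medium','flask_third','ring_large','ring_medium','ring_third','vial_a','beaker','wash_bottle','dish','spatula'):
        for r in env.regions_of(n,t)[:3]:
            m=r['pixels']&(im['depth']>0); Q=P[m]
            if len(Q): print(t,round(r['score'],2),np.round(r['point']),m.sum(),np.median(Q,0).round(3),np.percentile(Q,2,0).round(3),np.percentile(Q,98,0).round(3))
E
```

```text
0.0 [0.20678876 0.5093207  0.23072652] [[-9.26496470e-01  3.76302535e-01 -8.32464731e-04]
 [ 3.76303316e-01  9.26495764e-01 -1.18848053e-03]
 [ 3.24046812e-04 -1.41438225e-03 -9.99998947e-01]]
top [ 0.4  -0.    1.24]
flask_large 0.59 [204. 314.] 1142 [0.543 0.016 0.111] [ 0.492 -0.038  0.075] [0.608 0.057 0.164]
flask_large 0.55 [214. 239.] 757 [0.512 0.232 0.095] [0.483 0.174 0.03 ] [0.557 0.281 0.138]
flask_medium 0.92 [214. 238.] 739 [0.512 0.232 0.095] [0.483 0.172 0.032] [0.558 0.277 0.138]
flask_third 0.85 [218. 396.] 380 [ 0.513 -0.23   0.075] [ 0.487 -0.266  0.028] [ 0.544 -0.207  0.135]
flask_third 0.7 [215. 238.] 731 [0.511 0.232 0.095] [0.483 0.172 0.063] [0.557 0.277 0.138]
ring_large 0.82 [224. 322.] 343 [0.506 0.001 0.029] [ 0.476 -0.053  0.011] [0.601 0.067 0.083]
ring_medium 0.75 [224. 244.] 211 [0.484 0.224 0.029] [0.468 0.195 0.003] [0.562 0.284 0.055]
ring_third 0.88 [220. 387.] 264 [ 0.505 -0.213  0.029] [ 0.475 -0.274  0.005] [ 0.558 -0.194  0.053]
ring_third 0.46 [204. 316.] 1224 [0.544 0.014 0.11 ] [ 0.491 -0.04   0.028] [0.61  0.058 0.164]
ring_third 0.15 [218
[... 1305 characters left out ...]
85 -0.142  0.005] [ 0.507 -0.121  0.062]
beaker 0.81 [121. 260.] 647 [0.595 0.404 0.064] [0.567 0.39  0.008] [0.63  0.462 0.097]
beaker 0.56 [243. 334.] 221 [ 0.493 -0.136  0.038] [ 0.485 -0.142  0.002] [ 0.507 -0.12   0.062]
beaker 0.3 [327. 449.] 1919 [ 0.51 -0.5   0.11] [ 0.494 -0.521  0.009] [ 0.541 -0.449  0.187]
wash_bottle 0.94 [329. 449.] 1951 [ 0.51  -0.499  0.108] [ 0.494 -0.521  0.005] [ 0.541 -0.44   0.187]
dish 0.66 [194. 389.] 718 [ 0.736 -0.059  0.017] [ 0.696 -0.098  0.001] [ 0.783 -0.012  0.021]
spatula 0.52 [240. 269.] 182 [ 0.376 -0.012  0.004] [ 0.311 -0.023 -0.   ] [0.478 0.    0.008]
spatula 0.4 [153. 266.] 676 [0.508 0.218 0.076] [0.482 0.172 0.038] [0.554 0.28  0.138]
```

View pics/top0.png

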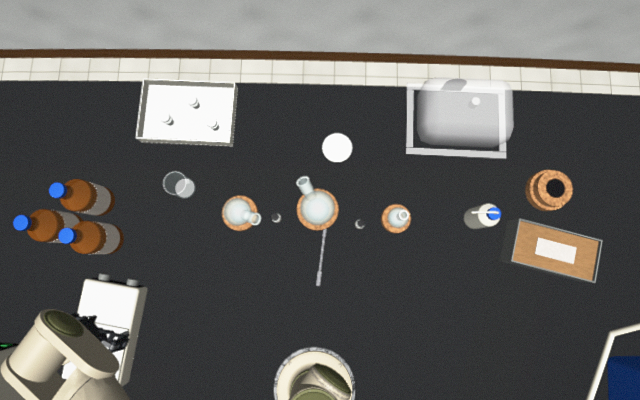

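View pics/side0.png

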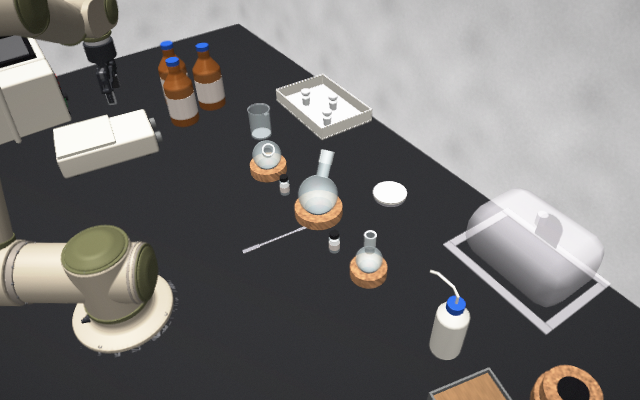

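Both views agree: the large flask (top image 317,208; mouth ~304,184) leans to +x and slightly +y. The medium flask (238,212; mouth ~255,219) leans towards -y/-x, facing the vial at (276,217). Next I fit the flask models to the depth points.

```bash
cat >> h.py <<'E'
from scipy.optimize import least_squares
G={'flask_large':(.0525,.068,.017,.1175,(.53,.005)),'flask_medium':(.0425,.060,.016,.100,(.52,.235)),'flask_third':(.032,.053,.0125,.082,(.513,-.238))}
def pts(name,ims):
    R,zc,rn,L,c0=G[name]; out=[]
    for im in ims:
        P=cloud(im); m=(im['depth']>0)&(P[...,2]>.038)&(P[...,2]<.2)&(np.hypot(P[...,0]-c0[0],P[...,1]-c0[1])<L+.005)
        Q=P[m]; d=np.linalg.norm(Q-[*c0,zc],axis=1); out.append(Q[d<L+.02])
    return out
def fit(name,Q,d0=None):
    R,zc,rn,L,c0=G[name]
    def res(p):
        c=np.array([p[0],p[1],zc]); d=np.array([p[2],p[3],1.]);d/=np.linalg.norm(d)
        V=Q-c; a=V@d; r=np.linalg.norm(V-a[:,None]*d,axis=1)
        s=np.linalg.norm(V,axis=1)-R
        n=np.where(a>0,np.abs(r-rn)+np.maximum(a-L,0),1.)
        return np.minimum(np.abs(s),n)
    best=None
    for az in ([0,45,90,135,180,225,270,315]):
      for t in (0.05,.9):
        x=least_squares(res,[*c0,t*np.cos(np.radians(az)),t*np.sin(np.radians(az))],loss='soft_l1',f_scale=.002,diff_step=1e-4)
        if best is None or x.cost<best.cost: best=x
    p=best.x; d=np.array([p[2],p[3],1]);d/=np.linalg.norm(d)
    return p[:2].round(4),d.round(3),'tilt',np.degrees(np.arccos(d[2])).round(1),'az',np.degrees(np.arctan2(d[1],d[0])).round(1),'top',(np.array([*p[:2],zc])+L*d).round(3),len(Q),'med',np.median(np.abs(best.fun)).round(4)
def ringfit(name,ims):
    ro={'flask_large':.064,'flask_medium':.054,'flask_third':.044}[name]; c0=G[name][4]; Q=[]
    for im in ims:
        P=cloud(im); m=(im['depth']>0)&(P[...,2]>.006)&(P[...,2]<.034)&(np.hypot(P[...,0]-c0[0],P[...,1]-c0[1])<ro+.02); f=im['frame'].astype(int); m&=(f[...,0]-f[...,2]>40); Q.append(P[m])
    Q=np.concatenate(Q); r=lambda p:np.maximum(np.hypot(*(Q[:,:2]-p).T)-ro,0)+np.maximum(ro-.03-np.hypot(*(Q[:,:2]-p).T),0)
    return least_squares(r,c0,diff_step=1e-3).x.round(4)
E
python3 - <<'E'
from h import *
T=cam('top');S=cam('side')
for n in G:
    q=pts(n,[T,S])
    print(n,'ring',ringfit(n,[T,S]))
    for Q in (*q,np.concatenate(q)): print(*fit(n,Q))
E
```

```text
flask_large ring [0.5387 0.0031]
[0.5394 0.0069] [0.528 0.354 0.772] tilt 39.5 az 33.9 top [0.601 0.049 0.159] 1187 med 0.0011
[0.5409 0.0052] [0.534 0.352 0.769] tilt 39.8 az 33.4 top [0.604 0.047 0.158] 1639 med 0.0012
[0.5402 0.0058] [0.53  0.354 0.771] tilt 39.6 az 33.7 top [0.602 0.047 0.159] 2826 med 0.0013
flask_medium ring [0.5214 0.242 ]
[0.5213 0.2431] [-0.258 -0.652  0.713] tilt 44.5 az -111.6 top [0.495 0.178 0.131] 765 med 0.0012
[0.5231 0.2441] [-0.264 -0.678  0.686] tilt 46.7 az -111.3 top [0.497 0.176 0.129] 681 med 0.0013
[0.5223 0.2439] [-0.261 -0.667  0.698] tilt 45.7 az -111.4 top [0.496 0.177 0.13 ] 1446 med 0.0013
flask_third ring [ 0.5168 -0.2388]
[ 0.5169 -0.237 ] [-0.006  0.014  1.   ] tilt 0.9 az 112.3 top [ 0.516 -0.236  0.135] 358 med 0.001
[ 0.5191 -0.2384] [-0.018 -0.014  1.   ] tilt 1.3 az -143.1 top [ 0.518 -0.239  0.135] 777 med 0.0009
[ 0.5184 -0.2379] [-0.017 -0.004  1.   ] tilt 1.0 az -167.4 top [ 0.517 -0.238  0.135] 1135 med 0.0011
```

>>> jog_arm(
  targets=[
    [-28,-12,0,0,0,-28],
    [-28,-12,0,0,0,-28],
    [-28,-12,0,0,0,-28],
    [-28,-12,0,0,0,-28],
    [-28,-12,0,0,0,-28],
    [-28,-12,0,0,0,-28],
    [-28,-12,0,0,0,-28],
    [-28,-12,0,0,0,-28],
  ],
  hand=0.19,
  newtons=20,
)

```text
time_s: 1.97
position: [0.4231, 0.2907, 0.2314]
tool_rot: [[-0.995, -0.101, 0.001], [-0.101, 0.995, -0.0], [-0.001, -0.0, -1.0]]
ft_force: [-0.1, -0.4, -0.6]
grip_width: 0.0163
gripper_force: 0.0
```

```bash
cat >> h.py <<'E'
from scipy.spatial.transform import Rotation as Ro
def goal(pos,az):
    "row (cm, deg) from the present pose to a tool-down pose with tool x at azimuth az"
    o=env.observe(); R=np.array(o['tool_rot']); a=np.radians(az)
    x=np.array([np.cos(a),np.sin(a),0]); z=np.array([0,0,-1.]); W=np.c_[x,np.cross(z,x),z]
    print(o['time_s'],np.round(o['position'],4),'w',o['grip_width'],'F',np.round(o['ft_force'],2),
     'row',(R.T@(np.array(pos)-o['position'])*100).round(2),Ro.from_matrix(R.T@W).as_rotvec(degrees=True).round(1), 'q',np.round(o['q'],0))
E
python3 -c "
from h import *
goal([.647,.077,.231],213.7)"
```

```text
1.9667 [0.4231 0.2907 0.2314] w 0.016253506646593804 F [-0.13 -0.39 -0.56] row [-20.11 -23.53   0.06] [ -0.    0.  -27.9] q [ 21.  18.  80.  -0.  82. -75.]
```

>>> jog_arm(
  targets=[
    [-20.1,-23.5,0,0,0,-28],
    [-20.1,-23.5,0,0,0,-28],
    [-20.1,-23.5,0,0,0,-28],
    [-20.1,-23.5,0,0,0,-28],
    [-20.1,-23.5,0,0,0,-28],
    [-20.1,-23.5,0,0,0,-28],
    [-20.1,-23.5,0,0,0,-28],
    [-20.1,-23.5,0,0,0,-28],
  ],
)

```text
time_s: 2.63
position: [0.6475, 0.0765, 0.2307]
tool_rot: [[-0.831, -0.556, 0.0], [-0.556, 0.831, -0.001], [0.0, -0.001, -1.0]]
ft_force: [0.2, -0.6, 0.3]
grip_width: 0.0163
gripper_force: 0.0
```

```bash
python3 -c "
from h import *
goal([.647,.077,.138],213.7)"
```

```text
2.6333 [0.6475 0.0765 0.2307] w 0.016343629209448044 F [ 0.18 -0.63  0.35] row [0.01 0.07 9.27] [-0.  -0.   0.1] q [  -4.   32.   56.   -0.   91. -127.]
```

>>> jog_arm(
  targets=[
    [0,0.1,4,0,0,0],
    [0,0.1,8,0,0,0],
    [0,0.1,9.3,0,0,0],
    [0,0.1,9.3,0,0,0],
    [1,0.1,9.3,0,0,0],
    [2,0.1,9.3,0,0,0],
    [2.5,0.1,9.3,0,0,0],
    [2.8,0.1,9.3,0,0,0],
  ],
)

```text
time_s: 3.3
position: [0.6217, 0.0649, 0.1399]
tool_rot: [[-0.83, -0.558, 0.002], [-0.558, 0.83, -0.0], [-0.002, -0.002, -1.0]]
ft_force: [-0.5, -0.6, -1.1]
grip_width: 0.0169
gripper_force: 0.0
```

>>> jog_arm(
  targets=[
    [0.4,0,0,0,0,0],
    [0.8,0,0,0,0,0],
    [1.2,0,0,0,0,0],
    [1.6,0,0,0,0,0],
    [2.0,0,0,0,0,0],
    [2.4,0,0,0,0,0],
    [2.8,0,0,0,0,0],
    [2.8,0,0,0,0,0],
  ],
)

```text
time_s: 3.97
position: [0.5976, 0.0491, 0.1383]
tool_rot: [[-0.83, -0.557, -0.001], [-0.557, 0.83, -0.0], [0.001, 0.0, -1.0]]
ft_force: [0.1, -0.2, -0.7]
grip_width: 0.0163
gripper_force: 0.1
```

```bash
python3 - <<'E'
from h import *
goal([.5403+.026*np.cos(np.radians(33.7)),.0055+.026*np.sin(np.radians(33.7)),.138],213.7)
T=cam('top');S=cam('side')
cv2.imwrite('pics/side1.png',cv2.resize(S['frame'][80:280,200:440,::-1],None,fx=3,fy=3))
print(ringfit('flask_large',[T,S]))
E
```

```text
3.9667 [0.5976 0.0491 0.1383] w 0.01628699549071343 F [ 0.15 -0.21 -0.68] row [ 4.59 -0.43  0.04] [ 0.  -0.   0.2] q [  -7.   31.   74.   -0.   74. -130.]
[0.5392 0.0017]
```

View pics/side1.png

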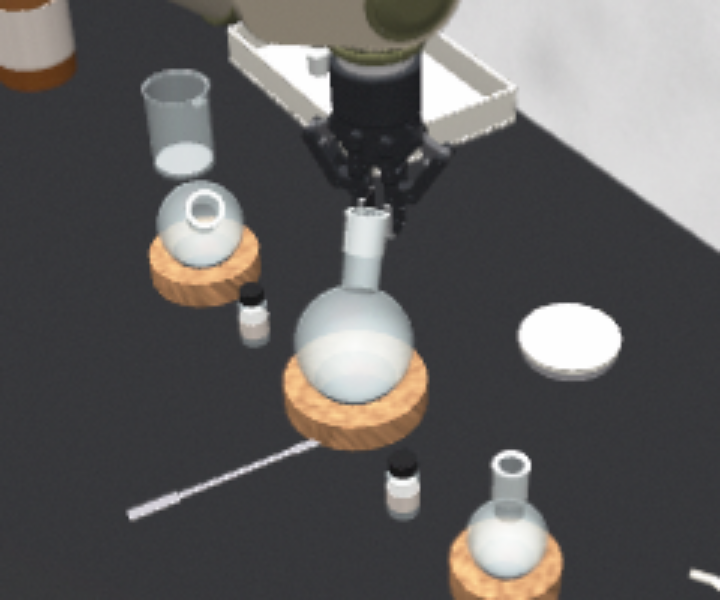

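The fingertips cradle the neck. It now leans about 20° and the ring has not moved. I continue with a small lateral correction.

>>> jog_arm(
  targets=[
    [0.5,-0.1,0,0,0,0],
    [1.0,-0.2,0,0,0,0],
    [1.5,-0.2,0,0,0,0],
    [2.0,-0.3,0,0,0,0],
    [2.5,-0.3,0,0,0,0],
    [3.0,-0.4,0,0,0,0],
    [3.5,-0.4,0,0,0,0],
    [3.7,-0.4,0,0,0,0],
  ],
)

```text
time_s: 4.73
position: [0.5692, 0.0251, 0.1384]
tool_rot: [[-0.83, -0.557, -0.0], [-0.557, 0.83, -0.0], [0.0, 0.0, -1.0]]
ft_force: [0.5, 0.3, -0.4]
grip_width: 0.0158
gripper_force: 0.0
```

```bash
python3 - <<'E'
from h import *
goal([.5403+.026*np.cos(np.radians(33.7)),.0055+.026*np.sin(np.radians(33.7)),.138],213.7)
T=cam('top');S=cam('side')
cv2.imwrite('pics/side2.png',cv2.resize(S['frame'][80:280,200:440,::-1],None,fx=3,fy=3))
print(ringfit('flask_large',[T,S]))
E
```

```text
4.7333 [0.5692 0.0251 0.1384] w 0.01580402651376454 F [ 0.46  0.33 -0.35] row [ 0.89 -0.02  0.04] [ 0.  -0.   0.2] q [  -9.   28.   80.   -0.   72. -133.]
[0.5395 0.0017]
```

View pics/side2.png

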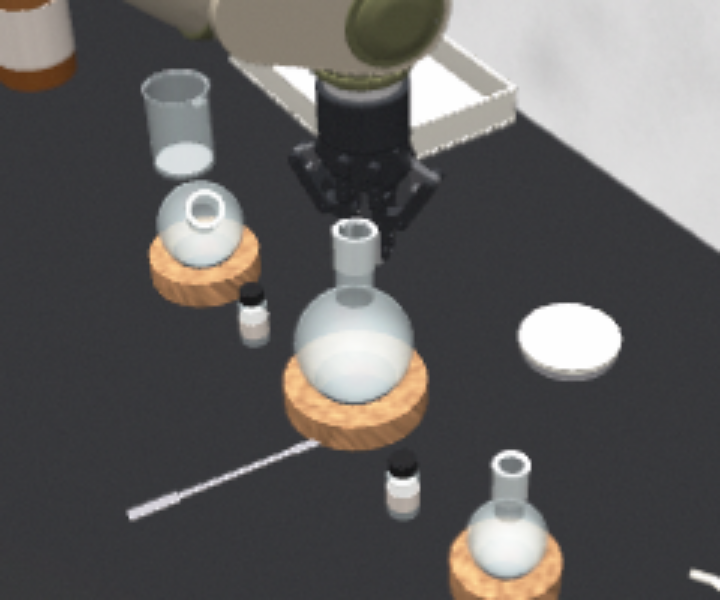

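>>> jog_arm(
  targets=[
    [0.3,0,0,0,0,0],
    [0.5,0,0,0,0,0],
    [0.7,0,0,0,0,0],
    [0.7,0,0,0,0,0],
    [0.7,0,0,0,0,0],
    [0,0,0,0,0,0],
    [-4,0,0,0,0,0],
    [-8,0,0,0,0,0],
  ],
)

```text
time_s: 5.5
position: [0.6369, 0.0705, 0.1388]
tool_rot: [[-0.831, -0.556, -0.0], [-0.556, 0.831, -0.0], [0.0, -0.0, -1.0]]
ft_force: [0.9, -0.2, -0.1]
grip_width: 0.016
gripper_force: 0.0
```

```bash
python3 - <<'E'
from h import *
a=np.radians(33.7)
goal([.5403+.026*np.cos(a),.0055+.026*np.sin(a),.138],213.7)
T=cam('top');S=cam('side')
n='flask_large'
print(ringfit(n,[T,S]))
q=[Q[(Q[:,:2]-G[n][4])@[np.cos(a),np.sin(a)]<.07] for Q in pts(n,[T,S])]
for Q in (*q,np.concatenate(q)): print(*fit(n,Q))
E
```

```text
5.5 [0.6369 0.0705 0.1388] w 0.016031796998131894 F [ 0.89 -0.19 -0.13] row [ 9.05 -0.03  0.08] [-0.  -0.   0.1] q [  -4.   35.   67.   -0.   78. -128.]
[0.5385 0.0023]
[0.5393 0.0071] [0.013 0.008 1.   ] tilt 0.9 az 34.1 top [0.541 0.008 0.185] 771 med 0.001
[0.541  0.0052] [0.019 0.002 1.   ] tilt 1.1 az 5.2 top [0.543 0.005 0.185] 1599 med 0.0012
[0.5403 0.0058] [0.018 0.002 1.   ] tilt 1.0 az 7.1 top [0.542 0.006 0.185] 2370 med 0.0013
```

>>> jog_arm(
  targets=[
    [4,0,0,0,0,0],
    [7.5,0,0,0,0,0],
    [8.5,0,0,0,0,0],
    [8.9,0,0,0,0,0],
    [9.1,0,0,0,0,0],
    [9.1,0,0,0,0,0],
    [9.1,0,0,0,0,0],
    [8.5,0,0,0,0,0],
  ],
)

```text
time_s: 6.27
position: [0.5659, 0.023, 0.1382]
tool_rot: [[-0.83, -0.558, -0.0], [-0.558, 0.83, -0.0], [0.0, 0.0, -1.0]]
ft_force: [-0.2, -0.3, 0.1]
grip_width: 0.0162
gripper_force: 0.0
```

>>> jog_arm(
  targets=[
    [-3,0,0,0,0,0],
    [-7,0,0,0,0,0],
    [-8,0,-3,0,0,0],
    [-8,0,-7,0,0,0],
    [-8,0,-10,0,0,0],
    [-8,0,-10,0,0,0],
    [-8,0,-10,0,0,0],
  ],
)

```text
time_s: 6.85
position: [0.633, 0.0681, 0.2397]
tool_rot: [[-0.83, -0.558, 0.004], [-0.558, 0.83, -0.0], [-0.003, -0.002, -1.0]]
ft_force: [-1.4, -0.4, -1.1]
grip_width: 0.0162
gripper_force: 0.0
```

```bash
python3 - <<'E'
from h import *
a=np.radians(33.7)
goal([.4,.05,.24],68.6)
T=cam('top');S=cam('side')
for n in ('flask_large','flask_medium'):
    print(ringfit(n,[T,S]))
    q=[Q[(Q[:,:2]-G[n][4])@[np.cos(a),np.sin(a)]<.07] for Q in pts(n,[T,S])]
    for Q in (*q,np.concatenate(q)): print(*fit(n,Q))
E
```

```text
6.85 [0.633  0.0681 0.2397] w 0.016186861532676258 F [-1.44 -0.42 -1.13] row [20.34 11.51 -0.11] [  0.2   0.2 145.3] q [  -4.   30.   58.    0.   91. -128.]
[0.5384 0.0024]
[0.5393 0.0066] [-0.013 -0.003  1.   ] tilt 0.8 az -168.3 top [0.538 0.006 0.185] 783 med 0.001
[0.5409 0.0052] [-0.005 -0.016  1.   ] tilt 0.9 az -107.1 top [0.54  0.003 0.185] 1569 med 0.0011
[0.5402 0.0057] [-0.007 -0.014  1.   ] tilt 0.9 az -117.0 top [0.539 0.004 0.185] 2352 med 0.0012
[0.5214 0.2417]
[0.5214 0.2433] [-0.263 -0.676  0.688] tilt 46.5 az -111.3 top [0.495 0.176 0.129] 556 med 0.001
[0.5231 0.2443] [-0.26  -0.678  0.687] tilt 46.6 az -111.0 top [0.497 0.176 0.129] 678 med 0.0012
[0.5223 0.2441] [-0.255 -0.679  0.688] tilt 46.5 az -110.6 top [0.497 0.176 0.129] 1234 med 0.0012
```

The large flask is upright, within the same roughly 1° noise as the untouched third flask, and its ring is in place. For the medium flask I'll put the tool x axis at azimuth 249° and push along -x.

```bash
python3 -c "
from h import *
a=np.radians(-111)
goal([.522+.118*np.cos(a),.2437+.118*np.sin(a),.24],249)"
```

```text
6.95 [0.632  0.0678 0.237 ] w 0.016438096255766893 F [-0.14 -0.53  0.13] row [ 8.97 13.95 -0.27] [  0.1  -0.1 -35.1] q [  -5.   31.   59.    0.   91. -128.]
```

>>> jog_arm(
  targets=[
    [9,14,-0.3,0,0,-35],
    [9,14,-0.3,0,0,-35],
    [9,14,-0.3,0,0,-35],
    [9,14,-0.3,0,0,-35],
    [9,14,-0.3,0,0,-35],
    [9,14,-0.3,0,0,-35],
    [9,14,-0.3,0,0,-35],
    [9,14,-0.3,0,0,-35],
  ],
)

```text
time_s: 7.62
position: [0.4801, 0.1331, 0.2406]
tool_rot: [[-0.364, -0.932, -0.001], [-0.932, 0.364, -0.0], [0.0, 0.001, -1.0]]
ft_force: [-1.0, 0.4, -0.4]
grip_width: 0.0162
gripper_force: 0.0
```

```bash
python3 -c "
from h import *
a=np.radians(-111)
goal([.522+.118*np.cos(a),.2437+.118*np.sin(a),.108],249)"
```

```text
7.6167 [0.4801 0.1331 0.2406] w 0.016154097457367365 F [-1.02  0.39 -0.4 ] row [-0.04  0.04 13.26] [ 0.  -0.  -0.3] q [   2.   16.   81.   -0.   83. -157.]
```

>>> jog_arm(
  targets=[
    [0,0,4,0,0,0],
    [0,0,8,0,0,0],
    [0,0,11,0,0,0],
    [0,0,13,0,0,0],
    [0,0,13.2,0,0,0],
    [0,0,13.2,0,0,0],
    [-1,0,13.2,0,0,0],
    [-1.5,0,13.2,0,0,0],
  ],
)

```text
time_s: 8.28
position: [0.4862, 0.1482, 0.1108]
tool_rot: [[-0.361, -0.932, 0.003], [-0.932, 0.361, 0.0], [-0.002, -0.003, -1.0]]
ft_force: [-0.1, -0.4, 0.3]
grip_width: 0.016
gripper_force: 0.0
```

>>> jog_arm(
  targets=[
    [-0.4,0,0,0,0,0],
    [-0.8,0,0,0,0,0],
    [-1.2,0,0,0,0,0],
    [-1.6,0,0,0,0,0],
    [-2.0,0,0,0,0,0],
    [-2.4,0,0,0,0,0],
    [-2.8,0,0,0,0,0],
    [-2.8,0,0,0,0,0],
  ],
)

```text
time_s: 8.95
position: [0.495, 0.1741, 0.1093]
tool_rot: [[-0.36, -0.933, 0.0], [-0.933, 0.36, 0.0], [-0.0, -0.0, -1.0]]
ft_force: [0.2, 0.6, -0.9]
grip_width: 0.0163
gripper_force: 0.0
```

```bash
python3 - <<'E'
from h import *
a=np.radians(-111); r=.011+np.sqrt(.016**2-.008**2)
goal([.522+r*np.cos(a),.2437+r*np.sin(a),.108],249)
T=cam('top');S=cam('side')
cv2.imwrite('pics/side3.png',cv2.resize(S['frame'][80:280,200:440,::-1],None,fx=3,fy=3))
print(ringfit('flask_medium',[T,S]))
E
```

```text
8.95 [0.495  0.1741 0.1093] w 0.016307404640397923 F [ 0.22  0.64 -0.89] row [-4.98 -0.02  0.13] [-0.   0.  -0.1] q [   6.   26.   89.    0.   64. -152.]
[0.5211 0.2399]
```

View pics/side3.png

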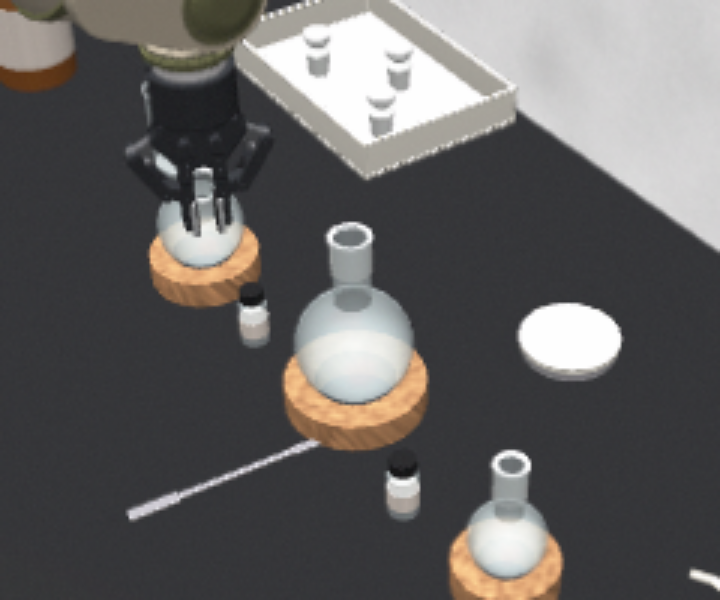

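The neck of the medium flask is rising between the fingertips, its ring is in place, and the large flask stays upright. I continue.

>>> jog_arm(
  targets=[
    [-0.5,0,0,0,0,0],
    [-1.0,0,0,0,0,0],
    [-1.5,0,0,0,0,0],
    [-2.0,0,0,0,0,0],
    [-2.5,0,0,0,0,0],
    [-3.0,0,0,0,0,0],
    [-3.5,0,0,0,0,0],
    [-3.8,0,0,0,0,0],
  ],
)

```text
time_s: 9.72
position: [0.5086, 0.2096, 0.1093]
tool_rot: [[-0.36, -0.933, 0.0], [-0.933, 0.36, 0.0], [-0.0, -0.0, -1.0]]
ft_force: [-0.5, -0.2, 0.0]
grip_width: 0.0166
gripper_force: 0.0
```

>>> jog_arm(
  targets=[
    [-0.3,0,0,0,0,0],
    [-0.6,0,0,0,0,0],
    [-0.9,0,0,0,0,0],
    [-0.9,0,0,0,0,0],
    [-0.9,0,0,0,0,0],
    [0,0,0,0,0,0],
    [3,0,0,0,0,0],
    [6,0,0,0,0,0],
  ],
)

```text
time_s: 10.38
position: [0.4861, 0.1522, 0.1091]
tool_rot: [[-0.358, -0.934, 0.0], [-0.934, 0.358, -0.0], [0.0, -0.0, -1.0]]
ft_force: [1.2, -0.2, 0.2]
grip_width: 0.0164
gripper_force: 0.0
```

```bash
python3 - <<'E'
from h import *
a=np.radians(-111); r=.011+np.sqrt(.016**2-.008**2)
goal([.522+r*np.cos(a),.2437+r*np.sin(a),.108],249)
T=cam('top');S=cam('side');n='flask_medium'
print(ringfit(n,[T,S]))
q=[Q[(Q[:,:2]-G[n][4])@[np.cos(a),np.sin(a)]<.045] for Q in pts(n,[T,S])]
for Q in (*q,np.concatenate(q)): print(*fit(n,Q))
E
```

```text
10.3833 [0.4861 0.1522 0.1091] w 0.01643636673529923 F [ 1.15 -0.25  0.17] row [-7.34 -0.07  0.11] [-0. -0. -0.] q [   4.   25.   92.   -0.   63. -155.]
[0.5215 0.2411]
[0.52  0.235] [0.05  0.    0.999] tilt 2.9 az 0.0 top [0.525 0.235 0.16 ] 0 med nan
[0.5238 0.2448] [-0.    -0.582  0.813] tilt 35.6 az -90.0 top [0.524 0.187 0.141] 353 med 0.0011
[0.5238 0.2448] [-0.    -0.582  0.813] tilt 35.6 az -90.0 top [0.524 0.187 0.141] 353 med 0.0011
  return _methods._mean(a, axis=axis, dtype=dtype,
  ret = ret.dtype.type(ret / rcount)
```

The arm hides the flask from the top camera, so I retreat clear of it.

>>> jog_arm(
  targets=[
    [0,0,-4,0,0,0],
    [0,0,-8,0,0,0],
    [0,0,-10,0,0,0],
    [4,3,-10,0,0,0],
    [7,6,-10,0,0,0],
    [11,8,-10,0,0,0],
    [14,10,-10,0,0,0],
    [14,10,-10,0,0,0],
  ],
)

```text
time_s: 11.15
position: [0.3402, 0.0704, 0.2089]
tool_rot: [[-0.376, -0.927, -0.003], [-0.927, 0.376, -0.013], [0.014, -0.002, -1.0]]
ft_force: [0.4, 0.3, -0.5]
grip_width: 0.0162
gripper_force: 0.0
```

```bash
python3 - <<'E'
from h import *
a=np.radians(-111); r=.011+np.sqrt(.016**2-.008**2)
goal([.522+.099*np.cos(a),.2437+.099*np.sin(a),.209],249)
T=cam('top');S=cam('side')
for n in G:
    print(ringfit(n,[T,S]))
    q=pts(n,[T,S])
    for Q in (*q,np.concatenate(q)):
        if len(Q)>50: print(*fit(n,Q))
cv2.imwrite('pics/s4.png',np.vstack([cv2.resize(T['frame'][140:280,190:430,::-1],None,fx=2,fy=2),cv2.resize(S['frame'][120:280,200:440,::-1],None,fx=2,fy=2)]))
E
```

```text
11.15 [0.3402 0.0704 0.2089] w 0.016168158762216195 F [ 0.38  0.26 -0.52] row [-12.99 -10.52  -0.16] [-0.1 -0.8 -1.1] q [  -7.    2.  104.   -1.   73. -165.]
[0.5389 0.0033]
[0.539  0.0064] [-0.012 -0.003  1.   ] tilt 0.7 az -166.5 top [0.538 0.006 0.185] 924 med 0.0011
[0.5408 0.0052] [-0.007 -0.015  1.   ] tilt 1.0 az -113.9 top [0.54  0.003 0.185] 1582 med 0.0012
[0.54   0.0057] [-0.007 -0.014  1.   ] tilt 0.9 az -116.2 top [0.539 0.004 0.185] 2506 med 0.0013
[0.5215 0.2417]
[0.5216 0.2438] [-0.021 -0.059  0.998] tilt 3.6 az -109.2 top [0.52  0.238 0.16 ] 615 med 0.0011
[0.5235 0.2443] [-0.018 -0.05   0.999] tilt 3.0 az -109.8 top [0.522 0.239 0.16 ] 890 med 0.0014
[0.5227 0.2442] [-0.018 -0.053  0.998] tilt 3.2 az -108.8 top [0.521 0.239 0.16 ] 1505 med 0.0014
[ 0.5169 -0.2388]
[ 0.5172 -0.237 ] [-0.011  0.012  1.   ] tilt 1.0 az 132.4 top [ 0.516 -0.236  0.135] 355 med 0.001
[ 0.5191 -0.2381] [-0.015 -0.017  1.   ] tilt 1.3 az -132.3 top [ 0.518 -0.239  0.135] 783 med 0.0009
[ 0.5184 -0.2377] [-0.015 -0.007  1.   ] tilt 1.0 az -154.9 top [ 0.517 -0.238  0.135] 1138 med 0.0011
```

View pics/s4.png

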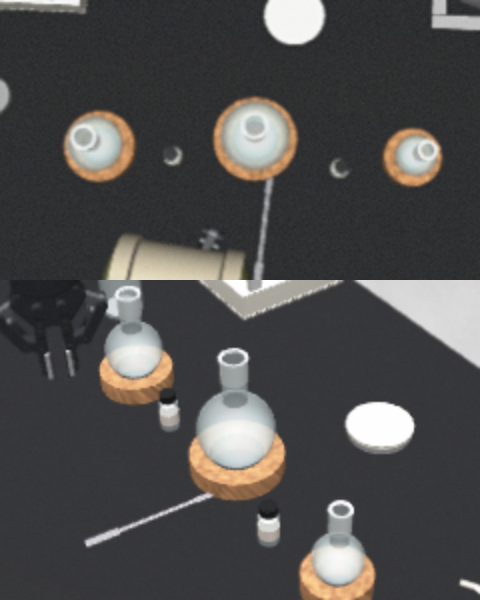

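The medium flask still leans 3.2° and everything else is unchanged. One more small push.

>>> jog_arm(
  targets=[
    [-4,-3,0,0,-0.8,-1],
    [-7,-6,0,0,-0.8,-1],
    [-10,-8,0,0,-0.8,-1],
    [-13,-10.5,-0.2,0,-0.8,-1],
    [-13,-10.5,-0.2,0,-0.8,-1],
    [-13,-10.5,3,0,-0.8,-1],
    [-13,-10.5,7,0,-0.8,-1],
    [-13,-10.5,9.5,0,-0.8,-1],
  ],
)

```text
time_s: 11.92
position: [0.4902, 0.1525, 0.1096]
tool_rot: [[-0.354, -0.935, 0.001], [-0.935, 0.354, 0.001], [-0.001, -0.001, -1.0]]
ft_force: [1.0, 0.0, -0.5]
grip_width: 0.0161
gripper_force: 0.0
```

```bash
python3 - <<'E'
from h import *
a=np.radians(-111); r=.011+np.sqrt(.016**2-.008**2)
goal([.522+r*np.cos(a),.2437+r*np.sin(a),.109],249)
E
```

```text
11.9167 [0.4902 0.1525 0.1096] w 0.01605927922597651 F [ 0.95  0.02 -0.54] row [-7.17  0.27  0.07] [-0.1  0.1  0.3] q [   4.   25.   91.    0.   64. -155.]
```

>>> jog_arm(
  targets=[
    [-3,0.3,0,0,0,0],
    [-5.5,0.3,0,0,0,0],
    [-6.3,0.3,0,0,0,0],
    [-6.7,0.3,0,0,0,0],
    [-7.0,0.3,0,0,0,0],
    [-7.3,0.3,0,0,0,0],
    [-7.3,0.3,0,0,0,0],
    [-7.3,0.3,0,0,0,0],
  ],
)

```text
time_s: 12.58
position: [0.5135, 0.2207, 0.1132]
tool_rot: [[-0.356, -0.935, 0.004], [-0.935, 0.356, 0.0], [-0.002, -0.003, -1.0]]
ft_force: [1.2, -1.0, 0.4]
grip_width: 0.016
gripper_force: 0.0
```

>>> jog_arm(
  targets=[
    [1,0,0,0,0,0],
    [4,0,0,0,0,0],
    [7,0,0,0,0,0],
    [7,0,-4,0,0,0],
    [7,0,-8,0,0,0],
    [7,0,-10,0,0,0],
    [11,3,-10,0,0,0],
    [14,6,-10,0,0,0],
  ],
)

```text
time_s: 13.25
position: [0.4155, 0.1142, 0.2135]
tool_rot: [[-0.355, -0.935, 0.007], [-0.935, 0.355, 0.0], [-0.003, -0.007, -1.0]]
ft_force: [0.6, -0.9, 0.3]
grip_width: 0.0166
gripper_force: 0.0
```

>>> jog_arm(
  targets=[
    [4,2,0,0,0,0],
    [7,4,0,0,0,0],
    [7,4,0,0,0,0],
    [7,4,0,0,0,0],
  ],
)

```text
time_s: 13.58
position: [0.3532, 0.0735, 0.2127]
tool_rot: [[-0.366, -0.931, 0.004], [-0.931, 0.366, -0.009], [0.007, -0.007, -1.0]]
ft_force: [0.2, 0.3, -0.2]
grip_width: 0.0162
gripper_force: 0.0
```

```bash
python3 - <<'E'
from h import *
a=np.radians(-111)
goal([.522+.092*np.cos(a),.2437+.092*np.sin(a),.209],249)
T=cam('top');S=cam('side')
for n in list(G)[:2]:
    print(ringfit(n,[T,S]))
    q=pts(n,[T,S])
    for Q in (*q,np.concatenate(q)):
        if len(Q)>50: print(*fit(n,Q))
E
```

```text
13.5833 [0.3532 0.0735 0.2127] w 0.016205647327747798 F [ 0.19  0.29 -0.22] row [-12.82  -9.55   0.34] [-0.4 -0.4 -0.5] q [  -7.    3.  103.   -1.   74. -165.]
[0.5389 0.0032]
[0.5389 0.0065] [-0.01  -0.005  1.   ] tilt 0.6 az -153.0 top [0.538 0.006 0.185] 926 med 0.0011
[0.5409 0.005 ] [-0.006 -0.012  1.   ] tilt 0.8 az -115.0 top [0.54  0.004 0.185] 1579 med 0.0012
[0.54   0.0056] [-0.005 -0.012  1.   ] tilt 0.8 az -113.0 top [0.539 0.004 0.185] 2505 med 0.0013
[0.5211 0.2417]
[0.5214 0.2441] [-0.001 -0.028  1.   ] tilt 1.6 az -92.3 top [0.521 0.241 0.16 ] 623 med 0.0011
[0.5234 0.2446] [-0.005 -0.023  1.   ] tilt 1.3 az -103.2 top [0.523 0.242 0.16 ] 896 med 0.0014
[0.5225 0.2445] [-0.002 -0.026  1.   ] tilt 1.5 az -94.8 top [0.522 0.242 0.16 ] 1519 med 0.0014
```

```bash
python3 -c "
from h import *
print(env.close_job())"
```

```text
the job is handed in; nothing more can be done
None
```

Job handed in at about 14 s: the large and then the medium flask were pushed upright (last measured leans about 0.8° and 1.5°, where the untouched third flask read about 1°), and both rings stayed within about 1 mm of where they started; I saw no sign of anything else moving, though I did not re-measure the bystanders.

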